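# Unlock the gear tester's sprung slide and hold it open at the loading mark

## Robot

A 6-joint arm with a two-finger parallel gripper is mounted at the origin on the work surface. World frame = base frame: x ahead of the robot, y to its left, z up, the work surface at z = 0. Lengths are in m, angles in rad, forces in N, time in s.
With the tool pointing down it reaches from about 0.3 to 0.875 m from the base axis. Payload 6.4 kg.
Tool frame: the origin (TCP) lies midway between the tips of the shut fingers; the grasp point (between the pads) lies grip_point_offset behind it (grip_point_offset is the distance from the TCP to the grasp point, in m); z points along the fingers, y is the line along which they close (so a half turn about z gives the same grasp; the last joint's range is limited). The gripper opens to 88 mm and grips with 3 to 60 N. Pads are 18 mm wide; open, the fingers measure 123 mm over their backs; the gripper's body (75 mm by 187 mm) begins 45 mm behind the grasp point.
Start: joints at [0.988, 0.181, 1.607, -0, 1.354, -0.206], TCP at [0.212, 0.535, 0.239] pointing down, gripper open.
Joint ranges: [-2.99, 2.99], [-0.89, 2.07], [0.3, 2.58], [-1.14, 4.28], [0, 2.63], [-3.12, 3.12]. Speed limits (rad/s): [2.57, 2.57, 3.01, 3.14, 3.14, 3.14].

## Interface

Orientations are given as a unit quaternion [x, y, z, w].
In Python, from workcell import * gives the robot as it stands.
- The arm moves only by the shell command python3 -m handwheel 'ROWS'. ROWS is JSON, a list of rows, each an object with "offset": the shift along the tool's x, y, z normalised to -1 to 1, where 1 is 0.3 m, a list of three; "turn": the turn about the tool's z normalised to -1 to 1, where 1 is 180 degrees; "gripper": the opening, from -1 (shut) to 1 (fully open), so that 0 is half open. In form: [{"offset": [x, y, z], "turn": turn, "gripper": gripper}, ...]. A call has 1 to 20 rows; each row is the pose to reach, as a shift and turn from the pose commanded when the call began, along the tool's axes at that moment, turning the shorter way round; what a row does not reach only later rows make up. A row lasts 1/10 s, in which the tool goes at most 50 mm and 8.59 degrees, less where a joint would pass 70% of its speed; a pose out of reach is approached as far as the arm can. A call with a number of a shift or a turn outside -1 to 1 is refused whole. A call with a gripper value outside its range is refused whole. The fingers move at their own pace and stop on an object; the grip force is fixed at half the most. Time passes only in rows, so rows that repeat a pose let the fingers close. It gives the time, the measured TCP pose, the force, the opening and the grip force at its end, in the units of the state.
- get_state(): the state, without advancing time (a new reading comes with each control period).
- grab_frame(name): name is "scene" or "top" or "wrist"; returns the picture (420x560x3 uint8, red, green, blue); there is no depth.
- calibration(name): a dict with "fx", "fy", "cx", "cy" (pixels), "extrinsics" (4x4, takes a point from camera to world coordinates); the wrist camera has in their place "tool_from_camera" (4x4, takes a point from camera to tool coordinates, whose origin is the TCP and whose axes are the flange's). Camera axes: x right, y up, looking along -z (the intrinsics and any distortion apply to the point x, -y, -z); pixel columns grow to the right and rows downward; lengths in m; the calibration is good to about 2 mm. The wrist camera is an equidistant fisheye: a pixel r from the principal point sees the ray r / f radians off the axis. A picture is of the moment at which its call begins: read the wrist's pose just before it. calibration takes no time and is no camera call.
- finish_job(): hands the job in; it is judged then, once.
The state is a dict: "time_s": time; "qpos": joint angles; "dq": joint speeds; "tau": joint torques, N m; "eef_pos": TCP position; "ee_rot": TCP orientation; "ft_force": force on the tool from outside, world axes, zero at the start; "moment": the same for the moment, N m; "width": finger opening in m; "gripper_force": force on a finger pad.
Only numpy, scipy, OpenCV 4.12 (cv2) and the standard library are available. Lean on these libraries where they do the work, as an engineer would, in place of code of your own. Each camera call takes 0.05 s, during which the arm holds its last target. There are 200 camera calls.

## Task

The sprung slide of the gear roll tester is locked by the red-knobbed pin: draw the pin out and park it in the open notch of the dark steel fork beside it, its shank in the end of the notch and its knob resting on the fork, and let it go. Then pull the slide back by its black handle until its red pointer stands at the yellow index on the rule, and finish while still gripping the handle and holding the slide there against its spring, so that a workmate can drop the gear onto the empty arbor. Do not push on the dial gauge, and leave everything else on the bench where it lies.

Things in the scene. Friction and masses are not known exactly. Their poses are not given: they have to be found in the camera images.
- tester: Gear roll tester, fixed: bed 150 mm wide (x), 400 long (y), top at z 55 mm. Origin: under its middle, on the bench; x from the near side (fork) to the far side (rule, dial), y the way the slide is pulled, z up. Towards -y a fixed carriage 103 mm high bears the master gear (radius 45 mm, at x 0, y -60 mm, top z 129, arbor nut 135, arbor 145 mm); clamp lever's ball at x -62, y -147, z 142.
- arbor (a point): Top of the slide's empty steel arbor (radius 10 mm), z 141 mm, at tester x 0, y 26 mm when home. It stands on the slide's block: x -54 to 54, y 3 to 69 mm, 103 mm high; lower lugs at its sides reach x -69 and 70. Behind the block lies the flat tongue with the bore: x -40 to 40, y 69 to 145 mm, top at z 75 mm. All this moves with the slide.
- slide (a joint): Travel of the sprung slide along the tester's +y, m: 0 home against its stop, 0.060 fully back. A spring draws it home: about 6 N at 0, 15 N at 0.045, plus some 1 N of friction; let go, it runs home. The pin locks it at 0.
- handle (a point): Middle of the slide's black handle bar: round, 14 mm thick, 80 mm long across the slide (along the tester's x), at z 125 mm, and at tester y 190 mm when home. Two arms 11 mm thick run from its ends down to the tongue, about 68 mm clear between them at the bar. Under the bar: free down to the tongue's level and the bed. Moves with the slide.
- mark: Yellow index clamped over the far edge of the bed at the rule, 8 mm wide along the tester's y, set anywhere from 22 to 45 mm of slide travel. Origin at its middle, on the bed's top face; axes as the tester's. The slide is at the mark when the pointer's tip is level, along the tester's y, with the index, within its 8 mm width.
- pointer (a point): Tip of the slide's red pointer, beside the rule, 8 mm above the bed's top. Moves with the slide.
- pin: Lock pin, loose, upright in the bore: red ribbed knob 24 mm in diameter, 33 mm high; steel shank 10 mm in diameter, 40 mm long, foot chamfered. Origin on its axis at the knob's underside (which rests on the tongue), z up: knob z 0 to 33 mm, shank -40 to 0. 50 to 100 g. The bore is 12 mm wide and 40 mm deep: lift the pin by over 40 mm to clear it.
- bore (a point): Mouth of the bore, on the top face of the slide's tongue, 75 mm above the bench. Moves with the slide.
- pin_foot (a point): Middle of the lower end of the pin's shank.
- rest: Pin rest on the bed's near side: level dark steel fork plate 7 mm thick, 50 mm wide, top at z 78 mm. Its notch, 13 mm wide, opens to the tester's -x (away from the bed); flat end 6.5 mm past the seat, mouth 19.5 mm before it. Origin at the seat (the parked pin's axis), on the fork's top; axes as the tester's. The knob rests on the fork. Set at tester y 70 to 130 mm.
- dial: Dial gauge (dark disc 58 mm across with a white face towards the tester's +x) on a small bracket on the bed's far side. Origin under the bracket, on the bed's top, at tester x 66, y -45 mm; the disc's top is at z 126 mm above the bench. Not to be pushed.
- test_gear: Bystander: helical gear 83 mm across, 20 mm thick, lying flat; origin under its middle.
- small_gear: Bystander: small dark gear 60 mm across with a hub, 30 mm high; origin under its middle.
- bearing: Bystander: ball bearing 62 mm across, 16 mm thick, lying flat; origin under its middle.
- socket: Bystander: steel socket 25 mm across, 44 mm high, upright; origin under its middle.
- ratchet: Bystander: ratchet with green handle lying along its x, 240 mm long, up to 38 mm high; origin under the middle of its length.
- mallet: Bystander: mallet with wooden handle along its x, 290 mm long, 58 mm high; origin near the middle of its length.
- oiler: Bystander: orange oil bottle with red spout, 68 mm across, 175 mm high; origin under its middle.
- bush: Bystander: brass bush 31 mm across, 14 mm high, standing on the -y end of the tester's bed; origin under its middle.

How it is judged:
By the outcome, as a careful person would: the job done as asked, in the order asked, and still so for the second after the job is handed in, while the arm keeps its last pose, push and grip.
It also fails if it takes over 53 s, if anything falls off the work surface, if the arm or the gripper's body presses on something with over 40 N, if the wrist force passes 120 N, or if a joint passes its speed limit or range.

## Working session

There is one attempt and no reset: what is moved stays moved. The work goes in short steps, Python scripts to look and compute and a shell command to move; the robot and the scene stay as the last step left them, time stands still between calls to the robot, and variables do not carry over. Pictures are saved under pics/ and viewed, at most 11 in all, crops included, and the job is handed in when it is done.

```bash
mkdir -p pics; ls; python3 - <<'E'
from workcell import *
import cv2,numpy as np
for n in("scene","top"):
    cv2.imwrite(f"pics/{n}0.png",cv2.cvtColor(grab_frame(n),cv2.COLOR_RGB2BGR))
    c=calibration(n);print(n,c["fx"],c["fy"],c["cx"],c["cy"]);print(np.round(c["extrinsics"],4), [k for k in c])
c=calibration("wrist");print(c)
s=get_state();print(s)
E
```

```text
pics
scene 412.5316864146186 412.5316864146186 277.6581016726947 215.31264086714154
[[ 0.6585 -0.4592  0.5962  1.2211]
 [ 0.7525  0.3886 -0.5317 -0.6183]
 [ 0.0125  0.7988  0.6015  0.7905]
 [ 0.      0.      0.      1.    ]] ['fx', 'fy', 'cx', 'cy', 'extrinsics']
top 506.28209830412686 506.28209830412686 286.2857264609992 214.5138205416979
[[-0.0133  0.996  -0.0887  0.3874]
 [-0.9998 -0.012   0.0154 -0.0106]
 [ 0.0143  0.0889  0.9959  1.6743]
 [ 0.      0.      0.      1.    ]] ['fx', 'fy', 'cx', 'cy', 'extrinsics']
{'fx': 325.19226210127806, 'fy': 325.19226210127806, 'cx': 282.18305985887264, 'cy': 210.61833257405183, 'tool_from_camera': array([[ 1.36795760e-03,  9.54705305e-01,  2.97549843e-01,
         7.73434559e-02],
       [ 9.99998933e-01, -1.45862196e-03,  8.26684187e-05,
        -2.74161449e-04],
       [ 5.12936712e-04,  2.97549412e-01, -9.54706282e-01,
        -1.46862586e-01],
       [ 0.00000000e+00,  0.00000000e+00,  0.00000000e+00,
         1.00000000e+00]])}
{'time_s': 0.1, 'qpos': array([ 9.87720413e-01,  1.81436084e-01,  1.60786443e+00,  9.56207200e-06,
        1.35378638e+00, -2.06296349e-01]), 'dq': array([-0.00014927, -0.00013942, -0.00306415, -0.00048459, -0.00251311,
        0.00075006]), 'tau': array([ 1.85508914e-03, -4.34825170e+01, -3.42690074e+01,  7.04021333e-02,
        3.41019791e-02, -2.44858495e-05]), 'eef_pos': array([0.21128093, 0.53428553, 0.23793853]), 'ee_rot': array([ 1.87278373e-01,  9.82306598e-01, -6.87885428e-04, -2.91591093e-04]), 'ft_force': array([ 0.30473964, -1.26135787, -0.47089865]), 'moment': array([0.05333102, 0.07856561, 0.02073453]), 'gripper_force': 0.0, 'width': 0.08815391577924248}
```

View pics/scene0.png

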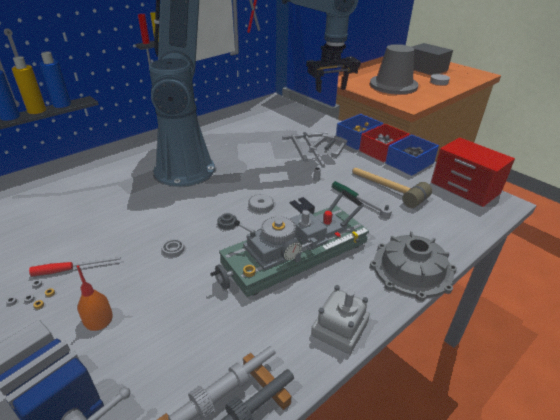

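View pics/top0.png

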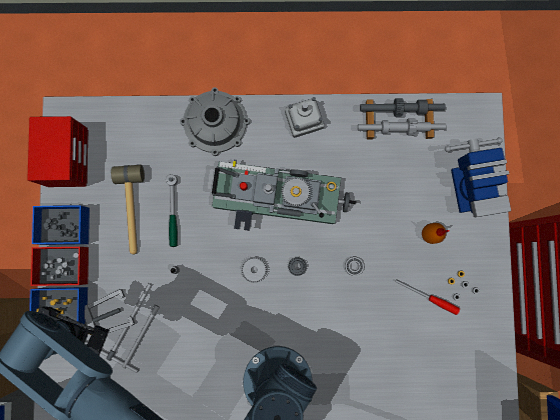

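Scene: tester in the middle, red knob at scene (328,216) / top (244,186); fork at top (242,220), yellow index near top (235,163), handle at the left end. The slide's +y points left in the top view. Now a zoom and measurements.

```bash
cat > h.py <<'E'
from workcell import *
import cv2,numpy as np
from scipy.spatial.transform import Rotation as R
def ray(n,u,v,st=None):
    c=calibration(n);x=(u-c["cx"])/c["fx"];y=(v-c["cy"])/c["fy"]
    if n=="wrist":
        r=np.hypot(x,y);k=np.sin(r)/r if r>1e-9 else 1
        d=np.array([x*k,-y*k,-np.cos(r)]);s=st or get_state()
        T=np.eye(4);T[:3,:3]=R.from_quat(s["ee_rot"]).as_matrix();T[:3,3]=s["eef_pos"];E=T@c["tool_from_camera"]
    else: d=np.array([x,-y,-1]);E=c["extrinsics"]
    d=E[:3,:3]@d;return E[:3,3],d/np.linalg.norm(d)
def onz(n,u,v,z,st=None):
    o,d=ray(n,u,v,st);return o+d*(z-o[2])/d[2]
def cross(a,b):
    (o,d),(p,e)=a,b;t=np.linalg.lstsq(np.c_[d,-e],p-o,rcond=None)[0]
    A=o+d*t[0];B=p+e*t[1];return (A+B)/2,np.linalg.norm(A-B)
def blobs(img,lo,hi,box,amin=5):
    h=cv2.cvtColor(img,cv2.COLOR_RGB2HSV);m=cv2.inRange(h,np.array(lo),np.array(hi))
    if lo[0]==0 and hi[0]<=10: m|=cv2.inRange(h,np.array([172,lo[1],lo[2]]),np.array([180,255,255]))
    k=np.zeros_like(m);x0,y0,x1,y1=box;k[y0:y1,x0:x1]=m[y0:y1,x0:x1]
    n,l,s,c=cv2.connectedComponentsWithStats(k)
    return [(np.round(c[i],1),s[i].tolist()) for i in range(1,n) if s[i][4]>=amin],k
E
python3 - <<'E'
from h import *
t=cv2.cvtColor(cv2.imread("pics/top0.png"),cv2.COLOR_BGR2RGB);s=cv2.cvtColor(cv2.imread("pics/scene0.png"),cv2.COLOR_BGR2RGB)
tb=(205,155,350,240);sb=(210,180,375,300)
for nm,lo,hi in(("red",(0,140,60),(8,255,255)),("yel",(22,140,120),(34,255,255)),("green",(55,40,20),(90,255,200))):
    for i,b in((t,tb),(s,sb)):
        r,k=blobs(i,lo,hi,b);print(nm,r)
        if nm=="green" and i is t:
            p=np.argwhere(k)[:,::-1].astype(np.float32);print(cv2.minAreaRect(p))
cv2.imwrite("pics/z.png",np.vstack([cv2.resize(cv2.imread("pics/top0.png")[155:240,205:350],(720,422),interpolation=2)]))
E
```

```text
red [(array([246. , 172.5]), [245, 171, 3, 4, 12]), (array([243. , 185.6]), [240, 182, 7, 8, 45])]
red [(array([327.6, 216.7]), [324, 211, 8, 13, 77]), (array([337. , 233.6]), [335, 232, 5, 4, 14])]
yel [(array([233.8, 162.8]), [233, 161, 3, 5, 13]), (array([328., 188.]), [327, 186, 4, 4, 6]), (array([298.5, 193.8]), [297, 192, 4, 4, 6]), (array([294.6, 194.8]), [294, 194, 2, 3, 5])]
yel [(array([354.4, 233.3]), [352, 231, 6, 5, 13])]
green [(array([233. , 169.6]), [219, 167, 26, 6, 62]), (array([269.5, 170.8]), [265, 168, 10, 7, 49]), (array([253.4, 172.3]), [248, 171, 14, 4, 28]), (array([223.7, 183.2]), [216, 173, 17, 21, 288]), (array([283.8, 174.9]), [278, 172, 19, 7, 62]), (array([326.4, 192.1]), [298, 174, 43, 40, 624]), (array([278.5, 192.9]), [274, 181, 11, 23, 147]), (array([269.8, 211. ]), [212, 196, 124, 28, 852]), (array([276.1, 207.4]), [274, 207, 6, 2, 10])]
((278.1003723144531, 192.73049926757812), (132.05531311035156, 46.950130462646484), 7.431407928466797)
green [(array([343.6, 188.5]), [332, 181, 26, 17, 158]), (array([335.3, 208.4]), [332, 206, 8, 6, 23]), (array([318.4, 212.5]), [313, 210, 12, 6, 29]), (array([342.2, 215.2]), [336, 211, 13, 9, 61]), (array([351.6, 222.6]), [347, 218, 11, 10, 56]), (array([358.8, 227.7]), [355, 226, 8, 4, 12]), (array([345.5, 233.5]), [342, 232, 8, 4, 11]), (array([362.9, 237.6]), [360, 235, 7, 7, 19]), (array([333.1, 238.9]), [330, 238, 7, 3, 8]), (array([271.5, 265. ]), [220, 239, 133, 56, 1757]), (array([357.1, 243.7]), [353, 241, 9, 6, 15])]
```

View pics/z.png

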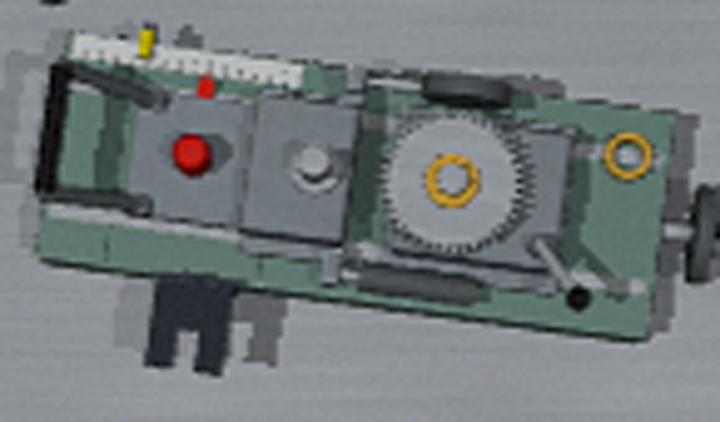

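```bash
cat >> h.py <<'E'
def plan(target,yaw,st=None,q=None,p=None):
    """offset (normalised) and turn so that tool TCP -> target, tool y axis along angle yaw (mod pi)"""
    s=st or get_state();M=R.from_quat(s["ee_rot"]).as_matrix()
    off=M.T@(np.array(target)-s["eef_pos"])
    d=M.T@np.array([np.cos(yaw),np.sin(yaw),0]);a=np.degrees(np.arctan2(-d[0],d[1]))
    a=(a+90)%180-90
    return np.round(off/0.3,4),round(a/180,4)
E
python3 - <<'E'
from h import *
import workcell
print("gpo",grip_point_offset)
z=lambda X,Y:(205+X/4.966,155+Y/4.966)
for nm,x,y,h in(("pin",192,154,.106),("fork end",190,330,.078),("mouth",185,370,.078),("tipL",159,367,.078),("tipR",210,374,.078),("bar a",62,68,.125),("bar b",42,192,.125),("arbor",316,160,.141),("ptr",206,86,.063),("index",146,42,.07),("bedTL",74,33,.055),("bedBL",38,262,.055),("bedBR",645,340,.055),("bedTR",672,113,.055),("master",453,180,.140)):
    print(nm,np.round(onz("top",*z(x,y),h),4))
print("pin2",cross(ray("top",243,185.6),ray("scene",327.6,216.7)))
print("ptr2",cross(ray("top",246,172.5),ray("scene",337,233.6)))
print("idx2",cross(ray("top",233.8,162.8),ray("scene",354.4,233.3)))
E
```

```text
gpo 0.0187
pin [0.618  0.0969 0.106 ]
fork end [0.5092 0.1008 0.078 ]
mouth [0.4837 0.1041 0.078 ]
tipL [0.4858 0.1206 0.078 ]
tipR [0.481  0.0883 0.078 ]
bar a [0.6701 0.1762 0.125 ]
bar b [0.5925 0.1886 0.125 ]
arbor [0.6082 0.0184 0.141 ]
ptr [0.6686 0.0906 0.063 ]
index [0.6966 0.1286 0.07  ]
bedTL [0.7059 0.1768 0.055 ]
bedBL [0.5562 0.2002 0.055 ]
bedBR [ 0.5008 -0.1914  0.055 ]
bedTR [ 0.6489 -0.2123  0.055 ]
master [ 0.595  -0.0657  0.14  ]
pin2 (array([0.62267778, 0.10127454, 0.09133918]), np.float64(0.003446967913706037))
ptr2 (array([0.66920718, 0.09330716, 0.06332277]), np.float64(0.0033611289729596075))
idx2 (array([0.70051084, 0.13165189, 0.06370978]), np.float64(0.0015519548732125215))
```

```bash
python3 - <<'E'
from h import *
y=np.radians(-8.2)
print(plan([.61,.10,.24],y))
E
```

```text
(array([-1.7685, -0.8571, -0.0062]), np.float64(0.4256))
```

```bash
python3 -m handwheel '[{"offset":[-0.9,-0.43,0],"turn":0.2,"gripper":1},{"offset":[-0.9,-0.43,0],"turn":0.4256,"gripper":1},{"offset":[-0.9,-0.43,0],"turn":0.4256,"gripper":0},{"offset":[-0.9,-0.43,0],"turn":0.4256,"gripper":0},{"offset":[-0.9,-0.43,0],"turn":0.4256,"gripper":0},{"offset":[-0.9,-0.43,0],"turn":0.4256,"gripper":0},{"offset":[-0.9,-0.43,0],"turn":0.4256,"gripper":0},{"offset":[-0.9,-0.43,0],"turn":0.4256,"gripper":0},{"offset":[-0.9,-0.43,0],"turn":0.4256,"gripper":0},{"offset":[-0.9,-0.43,0],"turn":0.4256,"gripper":0}]'; python3 - <<'E'
from h import *
y=np.radians(-8.2)
print(plan([.61,.10,.24],y),get_state()["qpos"])
E
```

```text
time_s: 1.1
eef_pos: [0.4151, 0.315, 0.2383]
ee_rot: [0.756, 0.654, -0.0, -0.0]
ft_force: [-0.7, 0.3, -0.1]
width: 0.044
gripper_force: 0.0
(array([-0.6156,  0.7464, -0.0059]), np.float64(-0.0005)) [4.21218220e-01 6.07190916e-02 1.74106153e+00 3.17763013e-06
 1.34063245e+00 5.66013038e-01]
```

```bash
python3 -m handwheel '[{"offset":[-0.61,0.74,0],"turn":0,"gripper":0},{"offset":[-0.61,0.74,0],"turn":0,"gripper":0},{"offset":[-0.61,0.74,0],"turn":0,"gripper":0},{"offset":[-0.61,0.74,0],"turn":0,"gripper":0},{"offset":[-0.61,0.74,0],"turn":0,"gripper":0},{"offset":[-0.61,0.74,0],"turn":0,"gripper":0},{"offset":[-0.61,0.74,0],"turn":0,"gripper":0},{"offset":[-0.61,0.74,0],"turn":0,"gripper":0},{"offset":[-0.61,0.74,0],"turn":0,"gripper":0}]'; python3 - <<'E'
from h import *
s=get_state();w=grab_frame("wrist");cv2.imwrite("pics/w1.png",cv2.cvtColor(w,cv2.COLOR_RGB2BGR))
import pickle;pickle.dump(s,open("s1.pkl","wb"))
for nm,lo,hi in(("red",(0,140,60),(8,255,255)),("yel",(22,140,120),(34,255,255))): print(nm,blobs(w,lo,hi,(0,0,560,420),60)[0])
E
```

```text
time_s: 2.0
eef_pos: [0.6079, 0.1036, 0.2383]
ee_rot: [0.755, 0.656, -0.0, -0.001]
ft_force: [0.7, -0.2, -0.3]
width: 0.044
gripper_force: 0.0
red [(array([298.5, 198.8]), [286, 184, 26, 31, 633]), (array([344.6, 191.7]), [338, 187, 17, 11, 127])]
yel [(array([369.4, 150.9]), [361, 147, 17, 9, 131])]
```

View pics/w1.png

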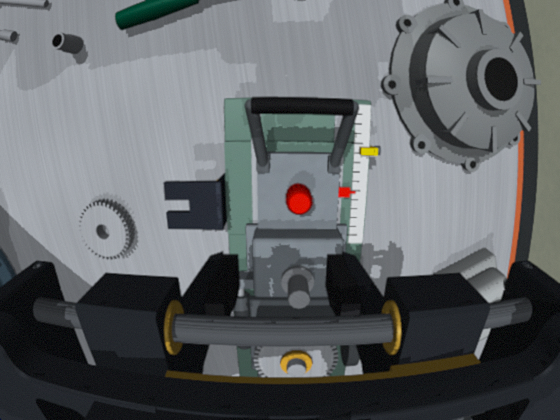

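Wrist view: knob at (298,199), fork at (165–227, 175–230) with the notch opening left at row ~204, pointer (344,192), index (369,151), handle bar along row 105 (cols 248–356).

```bash
python3 - <<'E'
from h import *
import pickle;s=pickle.load(open("s1.pkl","rb"))
w=cv2.imread("pics/w1.png");g=cv2.cvtColor(w,cv2.COLOR_BGR2GRAY)
for r in range(172,234,3): print(r,''.join('#' if v<60 else '.' for v in g[r,158:232]))
print(g[190,160:230:4])
for r in range(92,120,2): print(r,''.join('#' if v<60 else '.' for v in g[r,244:362:2]))
P=lambda n,u,v,z:print(n,np.round(onz("wrist",u,v,z,s),4))
P("kn top",298.5,202,.108);P("kn base",298.5,196.5,.075);P("ptr tip",354,191.5,.063);P("ptr mid",344.6,191.7,.063)
P("idx",369.4,150.9,.068)
for c in w[185:199,330:362].tolist()[6:8]: print(c[::3])
E
```

```text
172 ..........................................................................
175 .................................................................##.......
178 ..............................................................#####.......
181 ...................................#.###############################......
184 .......####################################################.#########.....
187 .......####################################################..########.....
190 .......####################################################..########.....
193 .......####################################################..########.....
196 .......##############################################################.....
199 ...............................######################################.....
202 ................................#####################################.....
205 ................................#####################################.....
208 ................................############################.########.....
211 ..........##################################################..#######
[... 1320 characters left out ...]
##########..
114 ..######................................################...
116 ..###.##..........................................######...
118 ..######..........................................##.###...
kn top [0.6216 0.1001 0.108 ]
kn base [0.6227 0.0962 0.075 ]
ptr tip [0.6808 0.0905 0.063 ]
ptr mid [0.6708 0.0916 0.063 ]
idx [0.6994 0.1317 0.068 ]
[[148, 139, 129], [146, 139, 130], [149, 142, 128], [27, 31, 210], [0, 15, 219], [0, 15, 219], [0, 16, 219], [27, 33, 180], [57, 60, 175], [177, 175, 172], [195, 193, 189]]
[[146, 139, 130], [146, 138, 129], [151, 142, 126], [26, 27, 211], [0, 17, 219], [7, 20, 219], [0, 14, 221], [24, 31, 211], [57, 60, 209], [212, 212, 208], [215, 213, 210]]
```

```bash
python3 - <<'E'
from h import *
import pickle;s=pickle.load(open("s1.pkl","rb"))
f=lambda u,v,z:onz("wrist",u,v,z,s)
e=f(189.8,204.3,.078);m=f(166.2,204.3,.078);a=f(165,182.5,.078);b=f(168.5,227,.078)
print(e,m,np.linalg.norm(e-m),np.linalg.norm(a-b),a,b)
print("bar",f(252,105,.125),f(354,105,.125)); l=f(252,105,.125);r=f(354,105,.125);print(np.degrees(np.arctan2(*(r-l)[1::-1])),np.linalg.norm(r-l))
ux=np.array([np.cos(np.radians(-8.2)),np.sin(np.radians(-8.2)),0]);uy=np.array([-ux[1],ux[0],0])
seat=e-.0065*ux;pin=np.array([.622,.098,.075]);o=pin
for n,p in(("seat",seat),("ptr",f(350,191.5,.063)),("idx",f(369.4,150.9,.063)),("barmid",(l+r)/2),("arbor",f(298,284,.141))):print(n,p,"rel pin",(p-o)@ux,(p-o)@uy)
E
```

```text
[0.51322963 0.10444622 0.078     ] [0.4877053 0.1081224 0.078    ] 0.025787706246870018 0.0477659978882379 [0.49180096 0.13069847 0.078     ] [0.48405152 0.08356529 0.078     ]
bar [0.59541397 0.18909294 0.125     ] [0.67594876 0.17896228 0.125     ]
-7.169711276504034 0.08116946222465453
seat [0.50679609 0.10537331 0.078     ] rel pin -0.11507774074979096 -0.009133486832591587
ptr [0.67654536 0.09108269 0.063     ] rel pin 0.05497431210969175 0.0009331602809389794
idx [0.70068411 0.13092301 0.063     ] rel pin 0.07318388582977402 0.04380904199749858
barmid [0.63568136 0.18402761 0.125     ] rel pin 0.0012714631565489535 0.08709944235604156
arbor [0.61192175 0.03677864 0.141     ] rel pin -0.0012432733348894803 -0.06203289997994344
```

```bash
python3 - <<'E'
from h import *
y=np.radians(-8)
print(plan([.622,.0985,.078],y))
E
```

```text
(array([-0.0115,  0.0496,  0.5352]), np.float64(-0.0002))
```

```bash
python3 -m handwheel '[{"offset":[-0.012,0.05,0],"turn":0,"gripper":0},{"offset":[-0.012,0.05,0.15],"turn":0,"gripper":0},{"offset":[-0.012,0.05,0.28],"turn":0,"gripper":0},{"offset":[-0.012,0.05,0.38],"turn":0,"gripper":0},{"offset":[-0.012,0.05,0.43],"turn":0,"gripper":0},{"offset":[-0.012,0.05,0.48],"turn":0,"gripper":0},{"offset":[-0.012,0.05,0.53],"turn":0,"gripper":0},{"offset":[-0.012,0.05,0.53],"turn":0,"gripper":0},{"offset":[-0.012,0.05,0.53],"turn":0,"gripper":0},{"offset":[-0.012,0.05,0.53],"turn":0,"gripper":0}]'; python3 - <<'E'
from h import *
s=get_state();w=grab_frame("wrist");cv2.imwrite("pics/w2.png",cv2.cvtColor(w,cv2.COLOR_RGB2BGR))
for nm,lo,hi in(("red",(0,140,60),(8,255,255)),("yel",(22,140,120),(34,255,255))): print(nm,blobs(w,lo,hi,(0,0,560,420),60)[0])
E
```

```text
time_s: 3.05
eef_pos: [0.6242, 0.0969, 0.0811]
ee_rot: [0.756, 0.655, 0.001, 0.001]
ft_force: [-0.4, 0.0, 1.2]
width: 0.0438
gripper_force: 0.0
red [(array([277.7, 277.4]), [251, 242, 55, 70, 3051]), (array([366.1, 250.8]), [355, 242, 29, 19, 388])]
yel [(array([412.1, 176.5]), [395, 166, 33, 20, 499]), (array([396.7, 337.7]), [391, 320, 10, 34, 81])]
```

View pics/w2.png

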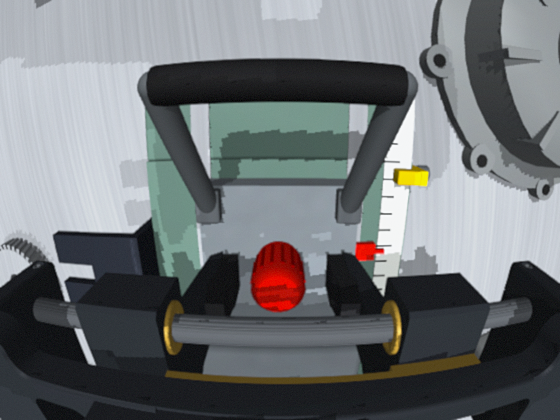

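```bash
python3 - <<'E'
from h import *
c=calibration("wrist");T=c["tool_from_camera"]
def tool(u,v,z):
    x=(u-c["cx"])/c["fx"];y=(v-c["cy"])/c["fy"];r=np.hypot(x,y);k=np.sin(r)/r
    d=T[:3,:3]@np.array([x*k,-y*k,-np.cos(r)]);return T[:3,3]+d*(z-T[2,3])/d[2]
print("base edge(+12 expected)",tool(278,242,.004),"top far edge(-12)",tool(278,311.5,-.029))
print("fingers mid", tool(238,255,0),tool(328,255,0))
E
```

```text
base edge(+12 expected) [ 0.01320428 -0.00241222  0.004     ] top far edge(-12) [-0.0060465  -0.00211593 -0.029     ]
fingers mid [ 0.00767905 -0.02241949  0.        ] [0.00772337 0.02264448 0.        ]
```

Fingers straddle the knob (at (278,277)); it sits about 2 mm to the left and 2–3 mm ahead: correct and close.

```bash
python3 -m handwheel '[{"offset":[0.008,-0.0075,0.003],"turn":0,"gripper":0},{"offset":[0.008,-0.0075,0.003],"turn":0,"gripper":0},{"offset":[0.008,-0.0075,0.003],"turn":0,"gripper":-0.3},{"offset":[0.008,-0.0075,0.003],"turn":0,"gripper":-0.5},{"offset":[0.008,-0.0075,0.003],"turn":0,"gripper":-1},{"offset":[0.008,-0.0075,0.003],"turn":0,"gripper":-1},{"offset":[0.008,-0.0075,0.003],"turn":0,"gripper":-1},{"offset":[0.008,-0.0075,0.003],"turn":0,"gripper":-1}]'
```

```text
time_s: 3.9
eef_pos: [0.6213, 0.0996, 0.0789]
ee_rot: [0.756, 0.655, 0.0, 0.0]
ft_force: [1.1, 0.2, 0.9]
width: 0.0226
gripper_force: 30.0
```

```bash
python3 -m handwheel '[{"offset":[0,0,-0.03],"turn":0,"gripper":-1},{"offset":[0,0,-0.07],"turn":0,"gripper":-1},{"offset":[0,0,-0.11],"turn":0,"gripper":-1},{"offset":[0,0,-0.15],"turn":0,"gripper":-1},{"offset":[0,0,-0.19],"turn":0,"gripper":-1},{"offset":[0,0,-0.23],"turn":0,"gripper":-1},{"offset":[0,0,-0.23],"turn":0,"gripper":-1},{"offset":[0,0,-0.23],"turn":0,"gripper":-1}]'; python3 - <<'E'
from h import *
s=get_state();w=grab_frame("wrist");cv2.imwrite("pics/w3.png",cv2.cvtColor(w,cv2.COLOR_RGB2BGR));t=grab_frame("scene");cv2.imwrite("pics/s3.png",cv2.cvtColor(t,cv2.COLOR_RGB2BGR))
cv2.imwrite("pics/c3.png",np.hstack([cv2.cvtColor(w,cv2.COLOR_RGB2BGR)[100:400,100:450],cv2.resize(cv2.cvtColor(t,cv2.COLOR_RGB2BGR)[150:290,230:400],(364,300),interpolation=2)]))
print(s["eef_pos"],s["width"],s["ft_force"],plan([.507,.1055,.14],np.radians(-8)))
E
```

```text
time_s: 4.7
eef_pos: [0.6213, 0.0996, 0.1482]
ee_rot: [0.756, 0.655, 0.0, 0.0]
ft_force: [0.4, 0.8, -0.5]
width: 0.0227
gripper_force: 30.0
[0.62128585 0.09959819 0.14815429] 0.02269476114558899 [ 0.40721183  0.79746309 -0.52328838] (array([-0.0345, -0.378 ,  0.0242]), np.float64(-0.0011))
```

View pics/c3.png

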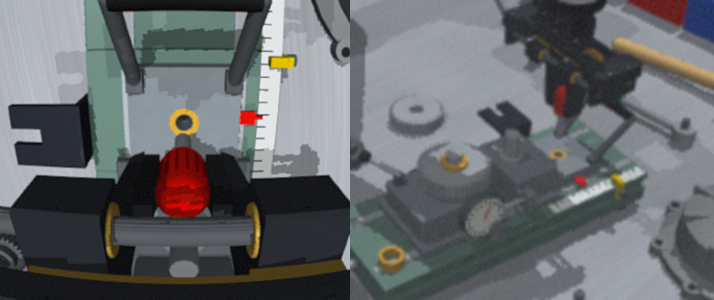

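Pin is held clear; bore ring at full (284,222), fork notch visible at left. Measure seat relative to bore in this nearer view.

```bash
python3 - <<'E'
from h import *
w=cv2.imread("pics/w3.png");g=cv2.cvtColor(w,cv2.COLOR_BGR2GRAY);s=get_state()
for r in range(198,268,2): print(r,''.join('#' if v<60 else '.' for v in g[r,104:196]))
y,_=blobs(cv2.cvtColor(w,cv2.COLOR_BGR2RGB),(18,120,100),(34,255,255),(260,200,310,250),10);print(y)
x0,y0,ww,hh,_=y[0][1]
b=onz("wrist",x0+ww/2-.5,y0+ww/2-.5,.075,s);print("bore",b,y)
E
```

```text
198 ..............................................................................######........
200 ............................................................................########........
202 ..........................................................................##########........
204 ......................................................................###############.......
206 .....################################################################################.......
208 .....################################################################################.......
210 ......################################################################################......
212 ......################################################################################......
214 ......################################################################################......
216 ......################################################################################......
218 .......###############################################################################......
220 .......######################
[... 1736 characters left out ...]
###########################################################.#########....
258 ..............########################################################################......
260 ..............#######################################################################.......
262 ..............######################################################################........
264 .....................##############################################################.........
266 ..........................................................########################..........
[(array([283.7, 221.2]), [269, 208, 30, 27, 397])]
bore [0.62122917 0.09909824 0.075     ] [(array([283.7, 221.2]), [269, 208, 30, 27, 397])]
```

```bash
python3 - <<'E'
from h import *
s=get_state();f=lambda u,v:onz("wrist",u,v,.078,s)
e=f(141.7,237);m=f(112.3,237);u=(e-m)/np.linalg.norm(e-m)
print(e,m,np.linalg.norm(e-m),np.degrees(np.arctan2(u[1],u[0])),np.linalg.norm(f(141,227.7)-f(142,246.3)))
ux=np.array([np.cos(np.radians(-8)),np.sin(np.radians(-8)),0]);seat=e-.0065*ux;print("seat",seat)
print(plan([*(seat+[0,.0005,0])[:2],.148],np.radians(-8)))
print(plan([*(seat-.03*ux+[0,.0005,0])[:2],.148],np.radians(-8)))
E
```

```text
[0.51225914 0.10316506 0.078     ] [0.48552021 0.10624723 0.078     ] 0.026915984383560163 -6.575409115481575 0.01547543178277964
seat [0.50582239 0.10406968 0.078     ]
(array([-0.0382, -0.3814, -0.0025]), np.float64(-0.0011))
(array([-0.0385, -0.4814, -0.0024]), np.float64(-0.0011))
```

```bash
python3 -m handwheel '[{"offset":[-0.01,-0.1,0],"turn":0,"gripper":-1},{"offset":[-0.02,-0.2,0],"turn":0,"gripper":-1},{"offset":[-0.03,-0.3,0],"turn":0,"gripper":-1},{"offset":[-0.036,-0.38,0],"turn":0,"gripper":-1},{"offset":[-0.036,-0.38,0.03],"turn":0,"gripper":-1},{"offset":[-0.036,-0.38,0.06],"turn":0,"gripper":-1},{"offset":[-0.036,-0.38,0.065],"turn":0,"gripper":-1},{"offset":[-0.036,-0.38,0.065],"turn":0,"gripper":-1},{"offset":[-0.036,-0.38,0.065],"turn":0,"gripper":-1}]'; python3 - <<'E'
from h import *
w=grab_frame("wrist");w=cv2.cvtColor(w,cv2.COLOR_RGB2BGR);cv2.imwrite("pics/w4.png",w)
cv2.imwrite("pics/c4.png",cv2.resize(w[170:320,190:390],(800,600),interpolation=2))
E
```

```text
time_s: 5.7
eef_pos: [0.5075, 0.105, 0.1281]
ee_rot: [0.756, 0.655, -0.0, -0.0]
ft_force: [-0.6, 0.1, -0.8]
width: 0.0227
gripper_force: 30.0
```

View pics/c4.png

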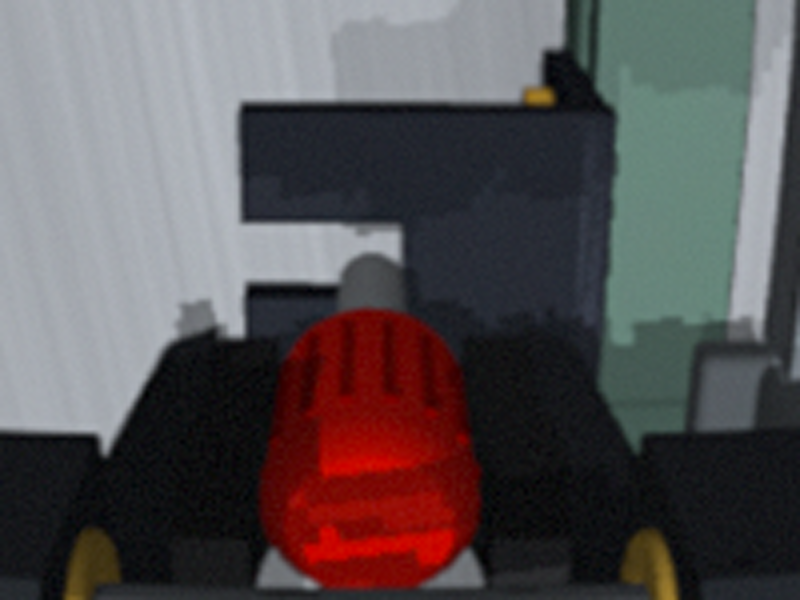

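```bash
python3 - <<'E'
from h import *
c=calibration("wrist");T=c["tool_from_camera"]
def tool(u,v,z):
    u=190+u/4-.4;v=170+v/4-.4
    x=(u-c["cx"])/c["fx"];y=(v-c["cy"])/c["fy"];r=np.hypot(x,y);k=np.sin(r)/r
    d=T[:3,:3]@np.array([x*k,-y*k,-np.cos(r)]);return np.round(1e3*(T[:3,3]+d*(z-T[2,3])/d[2]),1)
print("foot edge (axis +5,0)",tool(372,254,.0439), tool(340,285,.0439),tool(404,285,.0439))
z=.128-.078
print("notch up",tool(380,220,z),"low",tool(300,285,z),tool(300,297,z),"low via bottom .071",tool(300,285,z+.007),"end",tool(403,240,z))
E
```

```text
foot edge (axis +5,0) [ 2.5 -0.  43.9] [-2.8 -5.1 43.9] [-2.8  5.1 43.9]
notch up [ 6.   1.3 50. ] low [ -5.4 -11.8  50. ] [ -7.5 -11.8  50. ] low via bottom .071 [ -8.3 -12.2  57. ] end [ 2.5  5.  50. ]
```

Foot needs +2 mm tool x and −1.5 mm tool y to line up with the notch (notch rows 220–297, end col 403; foot cols 340–404 in the crop).

```bash
python3 -m handwheel '[{"offset":[0.0065,-0.005,0],"turn":0,"gripper":-1},{"offset":[0.0065,-0.005,0],"turn":0,"gripper":-1},{"offset":[0.0065,-0.005,0.02],"turn":0,"gripper":-1},{"offset":[0.0065,-0.005,0.04],"turn":0,"gripper":-1},{"offset":[0.0065,-0.005,0.06],"turn":0,"gripper":-1},{"offset":[0.0065,-0.005,0.06],"turn":0,"gripper":-1}]'; python3 - <<'E'
from h import *
w=grab_frame("wrist");w=cv2.cvtColor(w,cv2.COLOR_RGB2BGR);cv2.imwrite("pics/w5.png",w)
cv2.imwrite("pics/c5.png",cv2.resize(w[170:320,190:390],(800,600),interpolation=2))
E
```

```text
time_s: 6.35
eef_pos: [0.5048, 0.107, 0.109]
ee_rot: [0.756, 0.655, -0.001, -0.0]
ft_force: [-0.5, -2.2, -3.0]
width: 0.0225
gripper_force: 30.0
```

View pics/c5.png

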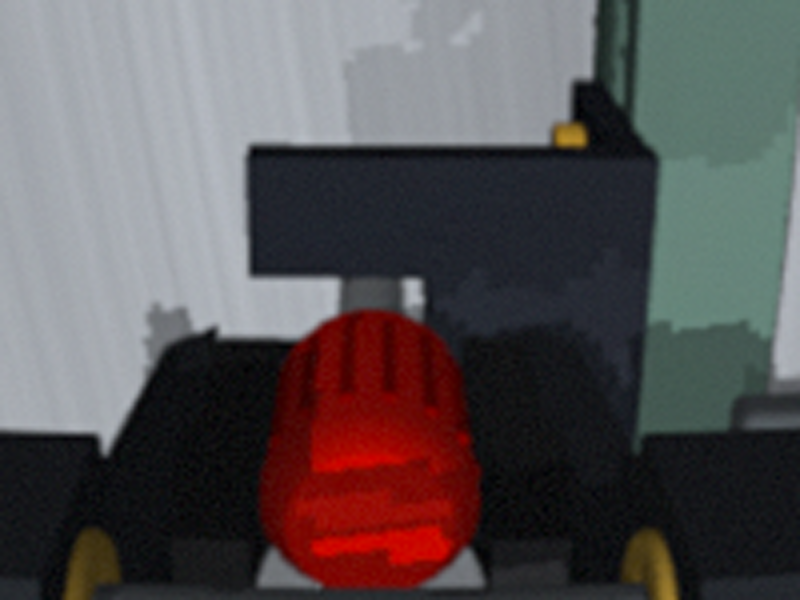

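```bash
python3 -m handwheel '[{"offset":[-0.003,0.004,0],"turn":0,"gripper":-1},{"offset":[-0.003,0.004,0.02],"turn":0,"gripper":-1},{"offset":[-0.003,0.004,0.05],"turn":0,"gripper":-1},{"offset":[-0.003,0.004,0.075],"turn":0,"gripper":-1},{"offset":[-0.003,0.004,0.085],"turn":0,"gripper":-1},{"offset":[-0.003,0.004,0.085],"turn":0,"gripper":-1},{"offset":[-0.003,0.004,0.085],"turn":0,"gripper":-1}]'
```

```text
time_s: 7.1
eef_pos: [0.5063, 0.1062, 0.0844]
ee_rot: [0.756, 0.655, -0.0, -0.0]
ft_force: [-0.8, -2.6, -1.6]
width: 0.0228
gripper_force: 30.0
```

```bash
python3 -m handwheel '[{"offset":[-0.003,0,0],"turn":0,"gripper":-1},{"offset":[-0.003,0,0.005],"turn":0,"gripper":-1},{"offset":[-0.003,0,0.007],"turn":0,"gripper":-1},{"offset":[-0.003,0,0.007],"turn":0,"gripper":-1},{"offset":[-0.003,0,0.007],"turn":0,"gripper":-1}]'
```

```text
time_s: 7.6
eef_pos: [0.5067, 0.1054, 0.0828]
ee_rot: [0.756, 0.655, 0.0, 0.0]
ft_force: [-0.5, -0.7, -0.2]
width: 0.0227
gripper_force: 30.0
```

```bash
python3 -m handwheel '[{"offset":[0,0,0.003],"turn":0,"gripper":-1},{"offset":[0,0,0.003],"turn":0,"gripper":-1},{"offset":[0,0,0.003],"turn":0,"gripper":-1}]'
```

```text
time_s: 7.9
eef_pos: [0.5067, 0.1054, 0.0819]
ee_rot: [0.756, 0.655, 0.0, 0.0]
ft_force: [0.5, -0.8, -0.6]
width: 0.0225
gripper_force: 30.0
```

```bash
python3 -m handwheel '[{"offset":[0,0,0.003],"turn":0,"gripper":-0.3},{"offset":[0,0,0.003],"turn":0,"gripper":-0.1},{"offset":[0,0,0.003],"turn":0,"gripper":-0.1},{"offset":[0,0,0.003],"turn":0,"gripper":-0.1},{"offset":[0,0,-0.05],"turn":0,"gripper":-0.1},{"offset":[0,0,-0.1],"turn":0,"gripper":-0.1},{"offset":[0,0,-0.2],"turn":0,"gripper":-0.1},{"offset":[0,0,-0.35],"turn":0,"gripper":-0.1},{"offset":[0,0,-0.45],"turn":0,"gripper":-0.1},{"offset":[0,0,-0.45],"turn":0,"gripper":-0.1},{"offset":[0,0,-0.45],"turn":0,"gripper":-0.1}]'; python3 - <<'E'
from h import *
s=get_state();w=grab_frame("wrist");w=cv2.cvtColor(w,cv2.COLOR_RGB2BGR);cv2.imwrite("pics/w6.png",w)
cv2.imwrite("pics/c6.png",np.hstack([cv2.resize(w[110:290,200:440],(800,600),interpolation=2)]))
print(plan([.636,.184,.24],np.radians(82)),s["qpos"])
E
```

```text
time_s: 9.0
eef_pos: [0.5068, 0.1054, 0.2172]
ee_rot: [0.756, 0.655, 0.001, 0.0]
ft_force: [-0.4, -0.5, -0.6]
width: 0.0396
gripper_force: 0.0
(array([ 0.3213,  0.3915, -0.0808]), np.float64(0.4989)) [-2.46051703e-02  7.21318573e-02  1.77325955e+00 -3.81975190e-06
  1.29478156e+00  1.18403986e-01]
```

View pics/c6.png

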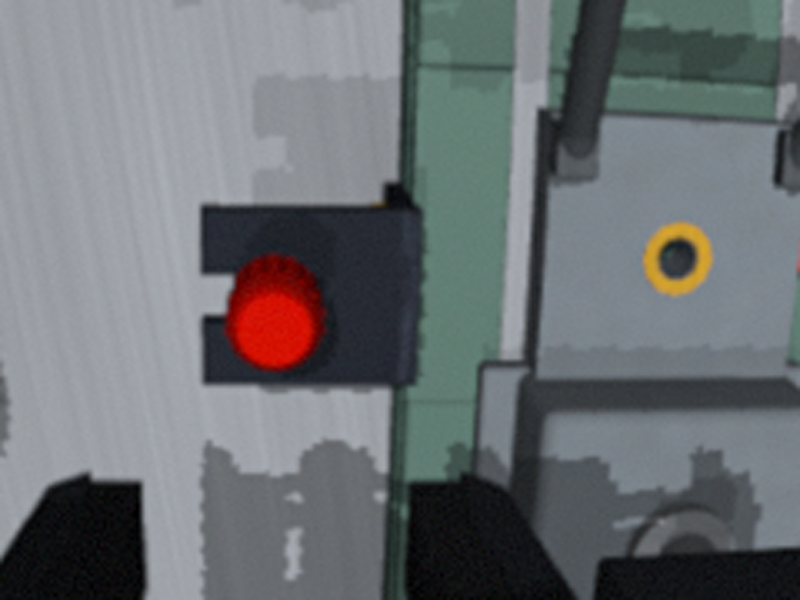

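Pin stands upright in the notch (knob at crop (276,310)), ~19 mm from the mouth as specified. Now the handle.

```bash
python3 -m handwheel '[{"offset":[0.05,0.06,-0.08],"turn":0.05,"gripper":-0.1},{"offset":[0.32,0.39,-0.08],"turn":0.499,"gripper":-0.1},{"offset":[0.32,0.39,-0.08],"turn":0.499,"gripper":-0.1},{"offset":[0.32,0.39,-0.08],"turn":0.499,"gripper":-0.1},{"offset":[0.32,0.39,-0.08],"turn":0.499,"gripper":-0.1},{"offset":[0.32,0.39,-0.08],"turn":0.499,"gripper":-0.1},{"offset":[0.32,0.39,-0.08],"turn":0.499,"gripper":-0.1},{"offset":[0.32,0.39,-0.08],"turn":0.499,"gripper":-0.1},{"offset":[0.32,0.39,-0.08],"turn":0.499,"gripper":-0.1},{"offset":[0.32,0.39,-0.08],"turn":0.499,"gripper":-0.1},{"offset":[0.32,0.39,-0.08],"turn":0.499,"gripper":-0.1},{"offset":[0.32,0.39,-0.08],"turn":0.499,"gripper":-0.1},{"offset":[0.32,0.39,-0.08],"turn":0.499,"gripper":-0.1}]'; python3 - <<'E'
from h import *
s=get_state();w=grab_frame("wrist");w=cv2.cvtColor(w,cv2.COLOR_RGB2BGR);cv2.imwrite("pics/w7.png",w)
import pickle;pickle.dump(s,open("s7.pkl","wb"))
print(plan([.636,.184,.106],np.radians(82)),s["qpos"])
E
```

```text
time_s: 10.35
eef_pos: [0.6353, 0.1836, 0.2389]
ee_rot: [0.998, -0.069, -0.001, 0.0]
ft_force: [0.8, 0.2, 0.3]
width: 0.0394
gripper_force: 0.0
(array([ 0.0023, -0.0017,  0.4446]), np.float64(0.0005)) [ 1.02215832e-01  3.71515726e-01  1.36933698e+00 -3.46934857e-05
  1.40371600e+00  1.81090488e+00]
```

View pics/w7.png

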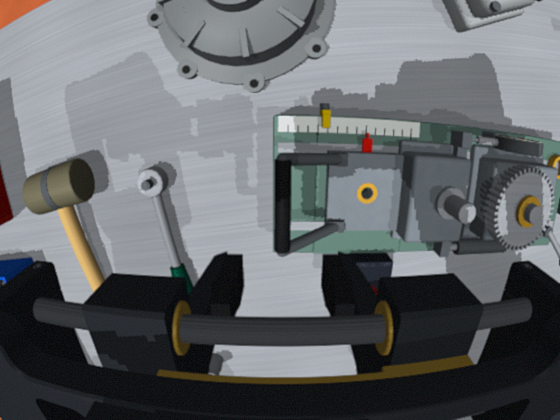

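Bar at col ~283, between the fingers' mid column (282); index (326,116) and pointer (367,143) are in view. Descend and grip.

```bash
python3 -m handwheel '[{"offset":[0.002,-0.002,0.1],"turn":0,"gripper":-0.1},{"offset":[0.002,-0.002,0.2],"turn":0,"gripper":-0.1},{"offset":[0.002,-0.002,0.28],"turn":0,"gripper":-0.1},{"offset":[0.002,-0.002,0.34],"turn":0,"gripper":-0.1},{"offset":[0.002,-0.002,0.4],"turn":0,"gripper":-0.1},{"offset":[0.002,-0.002,0.44],"turn":0,"gripper":-0.1},{"offset":[0.002,-0.002,0.44],"turn":0,"gripper":-0.1},{"offset":[0.002,-0.002,0.44],"turn":0,"gripper":-0.5},{"offset":[0.002,-0.002,0.44],"turn":0,"gripper":-1},{"offset":[0.002,-0.002,0.44],"turn":0,"gripper":-1},{"offset":[0.002,-0.002,0.44],"turn":0,"gripper":-1},{"offset":[0.002,-0.002,0.44],"turn":0,"gripper":-1}]'; python3 - <<'E'
from h import *
s=get_state();w=grab_frame("wrist")
for nm,lo,hi in(("red",(0,140,60),(8,255,255)),("yel",(22,140,120),(34,255,255))): print(nm,blobs(w,lo,hi,(0,0,560,420),60)[0])
M=R.from_quat(s["ee_rot"]).as_matrix();print(M[:,1],s["eef_pos"])
E
```

```text
time_s: 11.6
eef_pos: [0.6374, 0.1832, 0.11]
ee_rot: [0.998, -0.07, 0.001, 0.001]
ft_force: [-0.8, -5.9, 4.6]
width: 0.0131
gripper_force: 29.9
red [(array([416.3, 168.9]), [408, 151, 17, 31, 382])]
yel [(array([354.3, 126.1]), [348, 112, 14, 30, 368])]
[-0.13965123 -0.9902      0.00121978] [0.63735767 0.18322267 0.10999432]
```

```bash
python3 -m handwheel '[{"offset":[0,-0.02,0],"turn":0,"gripper":-1},{"offset":[0,-0.04,0],"turn":0,"gripper":-1},{"offset":[0,-0.06,0],"turn":0,"gripper":-1},{"offset":[0,-0.08,0],"turn":0,"gripper":-1},{"offset":[0,-0.1,0],"turn":0,"gripper":-1},{"offset":[0,-0.12,0],"turn":0,"gripper":-1},{"offset":[0,-0.138,0],"turn":0,"gripper":-1},{"offset":[0,-0.138,0],"turn":0,"gripper":-1},{"offset":[0,-0.138,0],"turn":0,"gripper":-1}]'; python3 - <<'E'
from h import *
s=get_state();w=grab_frame("wrist");cv2.imwrite("pics/w8.png",cv2.cvtColor(w,cv2.COLOR_RGB2BGR))
t=grab_frame("top");sc=grab_frame("scene");cv2.imwrite("pics/t8.png",cv2.cvtColor(t,cv2.COLOR_RGB2BGR));cv2.imwrite("pics/s8.png",cv2.cvtColor(sc,cv2.COLOR_RGB2BGR))
P={}
uy=np.array([.1405,.990,0])
for nm,lo,hi in(("red",(0,140,60),(8,255,255)),("yel",(22,140,120),(34,255,255))):
    b=blobs(w,lo,hi,(200,0,560,300),60)[0];print(nm,b)
    for q in b:
        print([round(float(onz("wrist",*q[0],z,s)@uy),4) for z in(.058,.063,.068)],onz("wrist",*q[0],.063,s))
    print("scene",blobs(sc,lo,hi,(320,210,375,250),5)[0])
E
```

```text
time_s: 12.55
eef_pos: [0.6431, 0.2224, 0.11]
ee_rot: [0.998, -0.07, 0.0, 0.002]
ft_force: [-2.7, -12.5, 6.1]
width: 0.013
gripper_force: 29.9
red [(array([416.1, 168.6]), [408, 151, 17, 31, 390])]
[0.222, 0.2243, 0.2265] [0.67500093 0.13073174 0.063     ]
scene [(array([348. , 229.2]), [346, 228, 5, 4, 11])]
yel [(array([415.2, 130. ]), [410, 116, 12, 29, 309])]
[0.2246, 0.2268, 0.229] [0.69977395 0.12976033 0.063     ]
scene [(array([354.5, 233.4]), [352, 232, 6, 4, 11])]
```

```bash
python3 - <<'E'
import cv2,numpy as np
w=cv2.imread("pics/w8.png");s=cv2.imread("pics/s8.png")
cv2.imwrite("pics/c8.png",np.hstack([cv2.resize(w[80:230,270:470],(500,375),interpolation=2),cv2.resize(s[180:280,310:390],(300,375),interpolation=2)]))
E
```

```text
(no output)
```

View pics/c8.png

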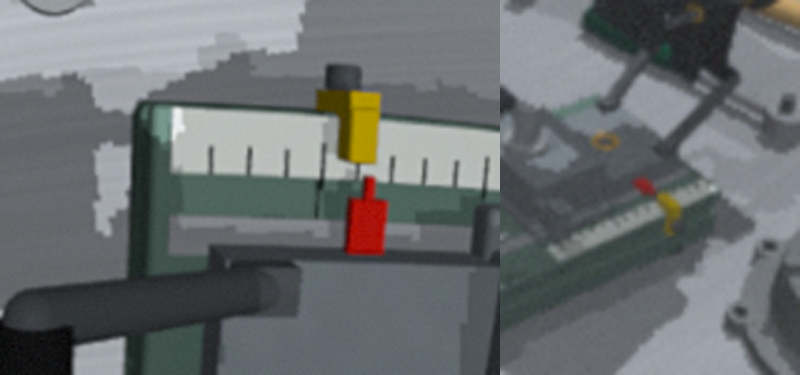

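Pointer tip (crop col 370) is within the index's width (340–378) but ~2 mm short of its middle (360): pull a little more.

```bash
python3 -m handwheel '[{"offset":[0,-0.004,0],"turn":0,"gripper":-1},{"offset":[0,-0.0075,0],"turn":0,"gripper":-1},{"offset":[0,-0.0075,0],"turn":0,"gripper":-1},{"offset":[0,-0.0075,0],"turn":0,"gripper":-1},{"offset":[0,-0.0075,0],"turn":0,"gripper":-1},{"offset":[0,-0.0075,0],"turn":0,"gripper":-1},{"offset":[0,-0.0075,0],"turn":0,"gripper":-1},{"offset":[0,-0.0075,0],"turn":0,"gripper":-1}]'; python3 - <<'E'
from h import *
s=get_state();w=grab_frame("wrist")
uy=np.array([.1405,.990,0])
for nm,lo,hi in(("red",(0,140,60),(8,255,255)),("yel",(22,140,120),(34,255,255))):
    for q in blobs(w,lo,hi,(200,0,560,300),60)[0]:print(nm,q,[round(float(onz("wrist",*q[0],z,s)@uy),4) for z in(.058,.063,.068)])
t=grab_frame("top")
r=blobs(t,(0,140,60),(8,255,255),(205,155,350,240))[0];y=blobs(t,(22,140,120),(34,255,255),(205,155,260,175))[0];print(r,y)
for a in r: print("red",onz("top",*a[0],.063)@uy)
for a in y: print("yel",onz("top",*a[0],.066)@uy)
for a in r: print("pin?",onz("top",*a[0],.1)[:2])
E
```

```text
time_s: 13.5
eef_pos: [0.6433, 0.224, 0.1099]
ee_rot: [0.998, -0.07, 0.0, 0.002]
ft_force: [-3.7, -13.3, 5.8]
width: 0.0128
gripper_force: 29.9
red (array([416. , 168.6]), [408, 151, 17, 31, 390]) [0.2237, 0.226, 0.2282]
yel (array([417.5, 130.4]), [412, 117, 12, 28, 300]) [0.2246, 0.2268, 0.229]
[(array([233.2, 170.5]), [232, 169, 4, 4, 13]), (array([241.3, 222.4]), [238, 219, 8, 8, 50])] [(array([233.5, 163. ]), [233, 161, 2, 5, 10])]
red 0.22670906649083664
red 0.1783003073158831
yel 0.2287440204917642
pin? [0.6683983  0.12990038]
pin? [0.50460276 0.1053712 ]
```

```bash
python3 -m handwheel '[{"offset":[0,-0.0035,0],"turn":0,"gripper":-1},{"offset":[0,-0.0035,0],"turn":0,"gripper":-1},{"offset":[0,-0.0035,0],"turn":0,"gripper":-1},{"offset":[0,-0.0035,0],"turn":0,"gripper":-1},{"offset":[0,-0.0035,0],"turn":0,"gripper":-1}]'; python3 -c "
from workcell import *
print(finish_job())"
```

```text
time_s: 14.1
eef_pos: [0.6435, 0.2249, 0.1099]
ee_rot: [0.998, -0.07, 0.0, 0.002]
ft_force: [-3.3, -13.6, 6.8]
width: 0.0129
gripper_force: 29.9
the job is handed in; nothing more can be done
None
```

The job is handed in at 14.1 s: the pin stands in the end of the fork's notch and the gripper still holds the slide back by its handle, with the pointer within about 1 mm of the index's middle by estimate (the last 1 mm pull was not re-imaged).

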